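Load a vial into the bench code reader and read it

TASK

Read the sample vial that lies on its side on the loading tray of the vial code reader. With the fingertips, gently push it up the sloped gutter, rolling it, until it is fully home: past the spring tongue, which must stand up again behind it so that the vial cannot roll back. Then press the read button on top of the reader head fully down and let it come up again; do not press it before the vial is home, never pick the vial up, and leave the things standing beside the reader where they are.

Things in the scene. Friction and masses are not known exactly. Their poses are not given: they have to be found in the camera images.
- reader: The vial code reader, fixed, base 330 x 120 mm. Origin at table level, middle of the underside; x axis points uphill, from loading tray to reader head, z up. Along x in mm: level tray -164 to -65, gutter rising 12 degrees from -65 to +65, grey head +70 to +146 (116 wide, top 106 above the origin, black scan window facing the gutter).
- tray_mid (a point): Middle of the level tray's floor, 30 mm above the table, at reader x = -115 mm. Bare sheet-steel tray, 104 mm wide inside, with a lip 7 mm high at its low end (reader x = -164 mm) and side walls 17 mm high; at reader x = -65 mm it runs on into the gutter of the same width.
- gutter: Frame of the sloped gutter (fixed to the reader): origin on the middle of its floor at the foot of the slope (reader x = -65 mm, height 30 mm), x up the slope along the floor, y across, z out of the floor. Flat floor 104 mm wide between side walls 18 mm high; two rubber buffers at x = 134.5 mm are the end stop.
- tongue_edge (a point): Free edge of the steel spring tongue: gutter x = 100 mm, 9 mm above the gutter floor when up. The tongue is 34 mm wide, in the middle of the floor, hinged downhill at gutter x = 84 mm. A vial rolled uphill presses it flat (light spring, a push of a few newtons at most) and it springs up behind. Fingertips over 9 mm off the floor clear it.
- nest (a point): Home place of the vial's middle: gutter x = 117 mm, 13.7 mm above the gutter floor. There is a little play: the vial's middle rests at gutter x = 113 mm when lying against the tongue, 121 mm against the buffers.
- sample_vial: The clear 40 ml vial with a screw cap lying on its side across the tray, 27.4 mm diameter, 95 mm long, about 40 g, rolls freely. Origin at the centre of its flat bottom, z axis along the vial towards the cap.
- vial_mid (a point): Middle of the sample vial, on its axis (13.7 mm above what it lies on).
- tongue (a joint): Spring tongue angle: 0 = up (blocking), about 0.52 rad = pressed flat into the floor.
- read_button (a joint): Travel of the read button: 0 = up, 0.006 m = fully down. A spring pushes it back; fully down takes 5 N.
- read_button_top (a point): Centre of the top face of the round read button (white, 28 mm diameter, in a black collar) on top of the reader head; press straight down.
- spare_vial: Bystander: an upright vial, 27 x 95 mm, standing on the cabinet beside the reader; origin at the centre of its bottom.
- beaker: Bystander: clear plastic beaker, 55 mm diameter, 66 mm high, beside the reader; origin at the centre of its bottom.
- jar: Bystander: squat white jar with a lid, 58 mm diameter, 50 mm high, beside the reader; origin at the centre of its bottom.
Not all that is in view belongs to the job. Leave any pink look-alike of the sample_vial alone.

How it is judged:
By the outcome, as a careful person would: the job done as asked, in the order asked, and still so for the second after the job is handed in, with the robot touching nothing.
It also fails if it takes over 54 s, if anything falls off the work surface, if the arm or the gripper's body presses on something with over 40 N, if the wrist force passes 120 N, or if a joint passes its speed limit or range.

ROBOT

A 6-joint arm with a two-finger parallel gripper is mounted at the origin on a cart in front of the work surface, level with it; the furniture and walls round the work are solid. World frame = base frame: x ahead of the robot, y to its left, z up, the work surface at z = 0. Lengths are in m, angles in rad, forces in N, time in s.
With the tool pointing down it reaches from about 0.275 to 0.825 m from the base axis. Payload 5.2 kg.
Tool frame: the origin (TCP) lies on the centre line of the jaws, within the pads' length; the fingertips stand manip.tip_reach ahead of it and the grasp point (between the pads) lies 11 mm behind it (manip.tip_reach is the distance from the TCP to the fingertips, in m); z points along the fingers, y is the line along which they close (so a half turn about z gives the same grasp; the last joint's range is limited). The gripper opens to 93 mm and grips with 3 to 60 N. Pads are 15 mm wide; open, the fingers measure 128 mm over their backs; the gripper's body (75 mm by 188 mm) begins 65 mm behind the grasp point.
Start: joints at [-0.203, 0.259, 1.535, -0, 1.348, -0.203], TCP at [0.55, 0, 0.227] pointing down, gripper open.
Joint ranges: [-3.14, 3.14], [-0.91, 2.08], [0.19, 2.58], [-1.22, 4.36], [0.22, 2.71], [-3.12, 3.12]. Speed limits (rad/s): [2.57, 2.57, 3.14, 3.14, 3.14, 3.14].

INTERFACE

Orientations are given as a unit quaternion [w, x, y, z].
In Python, from bench import manip, viewer, workorder gives the robot as it stands.
- The arm moves only by the shell command python3 -m jog 'ROWS' [FORCE]. ROWS is JSON, a list of rows, each a list of 7 numbers: the shift along the world's x, y, z each as a share of 0.025 m, from -1 to 1, then the turn, a rotation vector about the world's x, y, z each as a share of 5 degrees, from -1 to 1, then the closure, from -1 (fully open) to 1 (shut). A call has 1 to 12 rows; each row shifts and turns the commanded pose from where the row before left it; what a row does not reach is not made up. A row lasts 1/8 s, in which the tool goes at most 62.5 mm and 10.7 degrees, less where a joint would pass 70% of its speed; a pose out of reach is approached as far as the arm can. A call with a number of a shift or a turn outside -1 to 1 is refused whole. A call with a gripper value outside its range is refused whole. The fingers move at their own pace and stop on an object; FORCE is the grip in N (left out, the last holds). Time passes only in rows, so rows that do not move let the fingers close. It gives the time, the measured TCP pose, the force, the opening and the grip force at its end, in the units of the state.
- manip.state(): the state, without advancing time (a new reading comes with each control period).
- viewer.read_camera(name): name is "scene" or "side" or "wrist"; returns (picture, depth): 480x640x3 uint8, red, green, blue; 480x640 float32, m along the optical axis (not along the pixel's ray), 0 where there is no reading.
- viewer.calibration(name): a dict with "fx", "fy", "cx", "cy" (pixels), "R" (3x3) and "t" (3): a world point X has camera coordinates R X + t. Camera axes: x right, y down, z forward; pixel columns grow to the right and rows downward; lengths in m; the calibration is good to about 2 mm. A picture is of the moment at which its call begins: read the wrist's pose just before it. calibration takes no time and is no camera call; for the wrist camera it gives the pose at the moment of the call.
- workorder.finish_job(): hands the job in; it is judged then, once.
The state is a dict: "clock": time; "q": joint angles; "qvel": joint speeds; "effort": joint torques, N m; "tcp_pos": TCP position; "orientation": TCP orientation; "force": force on the tool from outside, world axes, zero at the start; "ft_torque": the same for the moment, N m; "gripper_width": finger opening in m; "gripper_force": force on a finger pad.
Only numpy, scipy, OpenCV 4.12 (cv2) and the standard library are available. Lean on these libraries where they do the work, as an engineer would, in place of code of your own. Each camera call takes 0.05 s, during which the arm holds its last target. There are 200 camera calls.

## Working session

There is one attempt and no reset: what is moved stays moved. The work goes in short steps, Python scripts to look and compute and a shell command to move; the robot and the scene stay as the last step left them, time stands still between calls to the robot, and variables do not carry over. Pictures are saved under pics/ and viewed, at most 10 in all, crops included, and the job is handed in when it is done.

```bash
mkdir -p pics; ls; cat > h.py <<'E'
import numpy as np,cv2
from bench import manip,viewer,workorder
def cam(n):
    c=viewer.calibration(n); im,d=viewer.read_camera(n); return c,im,d
def pts(c,d):
    v,u=np.mgrid[:480,:640]; P=np.stack([(u-c['cx'])/c['fx']*d,(v-c['cy'])/c['fy']*d,d],-1)
    return (P-np.array(c['t']))@np.array(c['R'])
def ray(c,u,v,z):
    R=np.array(c['R']);o=-R.T@np.array(c['t']);r=R.T@np.array([(u-c['cx'])/c['fx'],(v-c['cy'])/c['fy'],1])
    return o+r*(z-o[2])/r[2]
def pix(c,X):
    p=np.array(c['R'])@np.array(X)+np.array(c['t']); return p[0]/p[2]*c['fx']+c['cx'],p[1]/p[2]*c['fy']+c['cy']
E
python3 - <<'E'
from h import *
for n in ['scene','side']:
    c,im,d=cam(n); cv2.imwrite(f'pics/{n}0.png',im[:,:,::-1]); np.savez(f'{n}0.npz',im=im,d=d,**c)
    print(n,-np.array(c['R']).T@c['t'],c['fx'])
s=manip.state();print(s['clock'],s['tcp_pos'],s['orientation'],s['force'],s['gripper_width'],manip.tip_reach)
E
```

```text
pics
scene [0.21167985 0.72218751 0.59421208] 549.0611659529635
side [0.26885108 0.60740707 0.55053096] 463.97925649889856
0.1 [5.49508399e-01 1.34503365e-04 2.25913240e-01] [-6.92819697e-04  7.07098288e-01  7.07114790e-01 -4.52329776e-04] [-0.15249214  0.51857384  0.34534037] 0.09297078715337379 0.008
```

View pics/scene0.png

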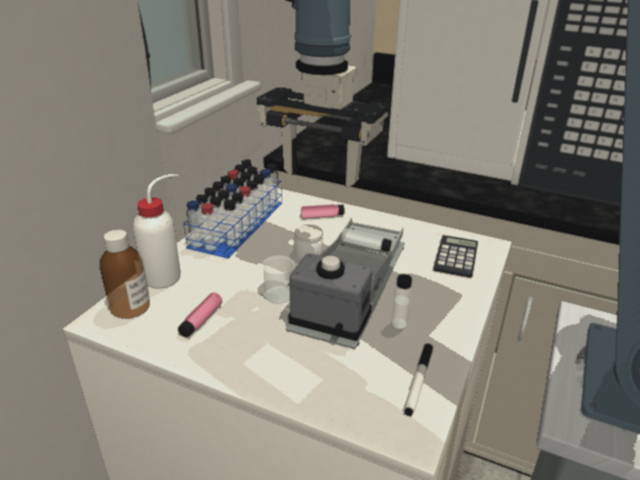

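View pics/side0.png

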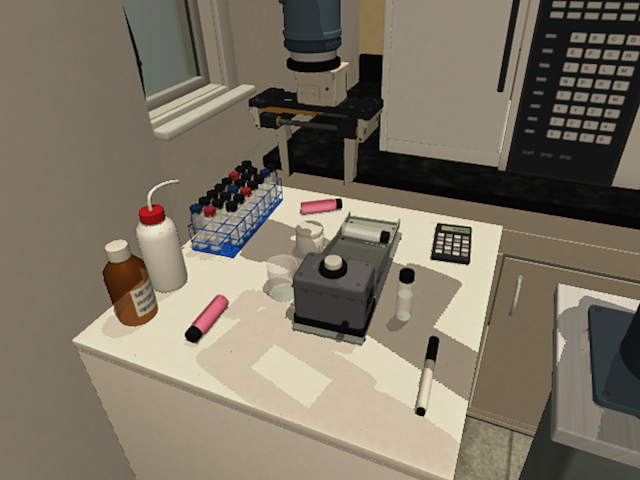

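The scene view shows the clear vial lying on the reader's tray at (367,238). Things that could be mistaken for it: the pink vials at (322,211) and (200,314), the upright spare at (402,300), and the rack vials around (235,205). I choose the one at (367,238): clear, on its side, on the tray. The head is at (330,293) and the button at (330,265).

```bash
python3 - <<'E'
from h import *
for n in ['scene','side']:
    c=dict(np.load(n+'0.npz')); im=c['im'];d=c['d'];P=pts(c,d)
    hsv=cv2.cvtColor(im,cv2.COLOR_RGB2HSV)
    box=np.zeros((480,640),bool); box[200:350,270:430]=1
    m=box&(d>0)&(abs(P[...,2]-.106)<.003)&(hsv[...,2]<140)
    m=cv2.morphologyEx(m.astype(np.uint8),cv2.MORPH_OPEN,np.ones((3,3),np.uint8))
    k,l,s,_=cv2.connectedComponentsWithStats(m); i=1+np.argmax(s[1:,4]); q=P[l==i]
    r=cv2.minAreaRect((q[:,:2]*1000).astype(np.float32)); print(n,'headtop',r,q[:,2].mean(),len(q), 'box',cv2.boxPoints(r).round().tolist())
    # button: high points
    w=box&(P[...,2]>.11)&(P[...,2]<.14)&(d>0); q=P[w&(hsv[...,2]>150)&(hsv[...,1]<70)]; print('button',len(q),q.mean(0),q.min(0),q.max(0), np.percentile(q[:,2],[50,90]))
    # collar incl
    # vial white-ish above tray
    q=P[box&(d>0)&(P[...,2]>.045)&(P[...,2]<.065)]
    v,u=np.nonzero(box&(d>0)&(P[...,2]>.049)&(P[...,2]<.064)&(np.arange(480)[:,None]<255)&(np.arange(640)[None]>335)); q=P[v,u]
    print('vial cand',len(q),q.min(0),q.max(0),u.min(),u.max(),v.min(),v.max(), cv2.minAreaRect((q[:,:2]*1000).astype(np.float32)))
    cr=im[190:350,270:430]; cv2.imwrite(f'pics/{n}crop.png',cv2.resize(cr[:,:,::-1],None,fx=3.6,fy=3.6,interpolation=cv2.INTER_CUBIC))
E
```

```text
scene headtop ((492.12274169921875, 78.66441345214844), (110.66471099853516, 71.8445816040039), 4.3957839012146) 0.10485569142842117 1279 box [[434.0, 110.0], [440.0, 39.0], [550.0, 47.0], [545.0, 119.0]]
button 176 [0.48901678 0.08530474 0.12545627] [0.47779701 0.06965487 0.11582252] [0.50342337 0.09670873 0.12898555] [0.12627189 0.12766642]
vial cand 354 [ 0.46139746 -0.13525718  0.04907378] [ 0.55640591 -0.11065897  0.05881024] 342 390 228 245 ((508.85992431640625, -122.9932861328125), (95.22501373291016, 23.418426513671875), 2.9145421981811523)
side headtop ((491.9316101074219, 76.96592712402344), (111.70063781738281, 73.35147857666016), 3.872389316558838) 0.10555026403362212 1465 box [[434.0, 110.0], [439.0, 37.0], [550.0, 44.0], [545.0, 117.0]]
button 173 [0.49030866 0.08457338 0.12674497] [0.47835949 0.06861496 0.11974997] [0.5046564  0.09520547 0.13018245] [0.12745245 0.12855661]
vial cand 391 [ 0.44717263 -0.13705661  0.04901878] [ 0.55577823 -0.04832843  0.06054696] 342 389 222 254 ((487.6263427734375, -111.07145690917969), (64.27291870117188, 134.57815551757812), 58.23971939086914)
```

View pics/scenecrop.png

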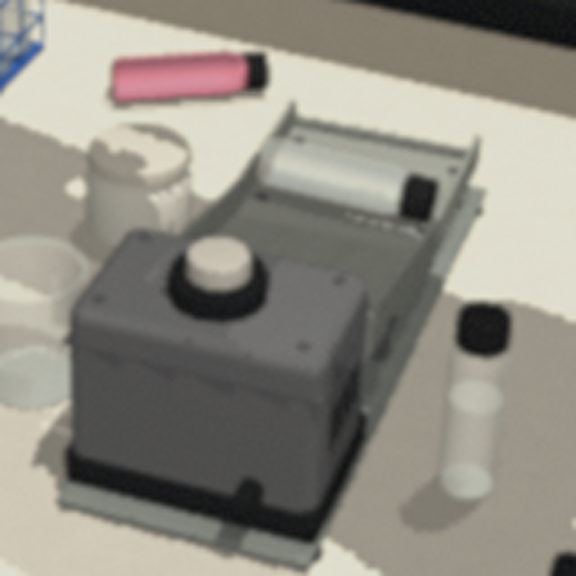

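The crop confirms the clear vial with its black cap (crop pixels 265-435, 145-215) lying across the steel tray. The two cameras agree: the head-top centre is about (492,78) mm, the yaw is 4.1° and the top is at z = 105. The vial is near (509,-123) with its top at 58 mm. First I move behind it, above the tray.

```bash
python3 -m jog '[[-0.2,-0.79,0,0,0,0.82,0],[-0.2,-0.79,0,0,0,0,0],[-0.2,-0.79,0,0,0,0,0],[-0.2,-0.79,0,0,0,0,0],[-0.2,-0.79,0,0,0,0,0],[-0.2,-0.79,0,0,0,0,0],[-0.2,-0.79,0,0,0,0,0],[-0.2,-0.79,0,0,0,0,0],[0,0,-0.9,0,0,0,0],[0,0,-0.9,0,0,0,0],[0,0,-0.9,0,0,0,0],[0,0,0,0,0,0,0]]' 10
python3 - <<'E'
from h import *
s=manip.state();print(s['clock'],s['tcp_pos'],s['orientation'],s['force'],s['gripper_width'])
c,im,d=cam('wrist'); cv2.imwrite('pics/w1.png',im[:,:,::-1]); np.savez('w1.npz',im=im,d=d,**c)
P=pts(c,d); print(-np.array(c['R']).T@c['t'])
m=(d>0)&(P[...,2]>.052)&(P[...,2]<.065)&(abs(P[...,0]-.51)<.05)&(P[...,1]>-.145)&(P[...,1]<-.095)
q=P[m];print(len(q),cv2.minAreaRect((q[:,:2]*1000).astype(np.float32)) if len(q) else 0,np.percentile(q[:,2],95) if len(q) else 0)
E
```

```text
clock: 1.6
tcp_pos: [0.5085, -0.1572, 0.1572]
orientation: [-0.002, 0.681, 0.732, -0.001]
force: [0.3, 0.9, 1.1]
gripper_width: 0.0463
gripper_force: 0.0
1.6 [ 0.50854842 -0.1572211   0.15723565] [-2.31998265e-03  6.81390663e-01  7.31916019e-01 -5.68662794e-04] [0.27336247 0.94782399 1.07483018] 0.04625754993896972
[ 0.5029086  -0.07237748  0.3155615 ]
3995 ((509.68682861328125, -124.61852264404297), (95.10712432861328, 23.11756706237793), 0.7943375706672668) 0.05782802061073356
```

View pics/w1.png

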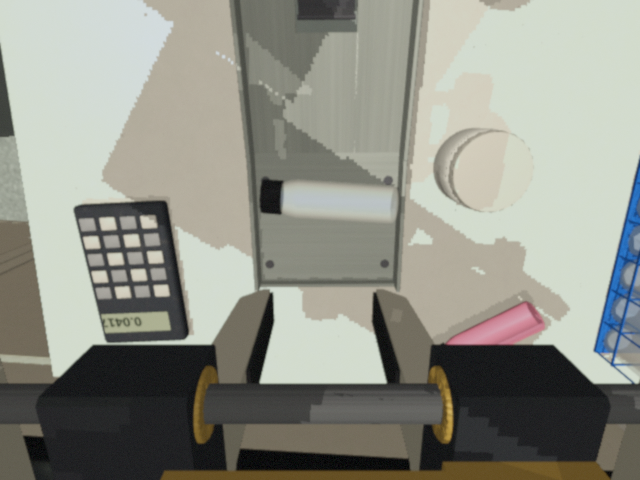

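The wrist view shows the vial lying clear at (330,200), between tray walls at columns 255 and 400. The low-end lip is at row 283 and the fingers are at (245,330) and (400,330). Next I check the centring and yaw by casting rays onto the walls.

```bash
python3 - <<'E'
from h import *
c=dict(np.load('w1.npz'));P=pts(c,c['d'])
for v in (180,230,265):
    print([ray(c,u,v,.047)[:2].round(4).tolist() for u in (253+(265-v)*-.04,403+(265-v)*.06)])
# floor height check & edges of low area per row: x range where z within 5mm of tray floor
for y in (-.16,-.14,-.10):
    m=(abs(P[...,1]-y)<.003)&(abs(P[...,2]-.030)<.004)&(abs(P[...,0]-.51)<.08); x=P[m][:,0]; print(y,x.min(),x.max(),(x.min()+x.max())/2,P[m][:,2].mean())
for y in (-.04,0.0,.03):
    m=(abs(P[...,1]-y)<.004)&(abs(P[...,0]-.505)<.03); q=P[m]; print(y,np.median(q[:,2]), 'pred',.030+.2126*(y+.0945))
# wall tops
for y in (-.12,-.05,0.02):
    m=(abs(P[...,1]-y)<.004)&(abs(P[...,0]-.505)<.075)&(P[...,2]>.04+max(0,.2126*(y+.0945))); x=P[m][:,0]; print('wall',y,np.sort(x)[[0,-1]] if len(x) else 0)
E
```

```text
[[0.4543, -0.1141], [0.5634, -0.1061]]
[[0.4563, -0.1499], [0.5662, -0.1418]]
[[0.4579, -0.1766], [0.5683, -0.1685]]
-0.16 0.45871702927160557 0.5635456411266886 0.5111313351991471 0.030058650904017648
-0.14 0.4570912409623132 0.561886265423979 0.5094887531931461 0.030180139273354393
-0.1 0.4539785752942137 0.5588562875217344 0.5064174314079741 0.030055347190096157
-0.04 0.04124182984294316 pred 0.0415867
0.0 0.048734534002581195 pred 0.0500907
0.03 nan pred 0.0564687
wall -0.12 [0.45298747 0.5735388 ]
wall -0.05 [0.44749698 0.55798126]
wall 0.02 0
  return _methods._mean(a, axis=axis, dtype=dtype,
  ret = ret.dtype.type(ret / rcount)
```

```bash
python3 -m jog '[[0.05,0,-0.8,0,0,0.08,0],[0.05,0,-0.8,0,0,0,0],[0,0,-0.8,0,0,0,0],[0,0,-0.8,0,0,0,0],[0,0,-0.7,0,0,0,0],[0,0,-0.45,0,0,0,0],[0,0,0,0,0,0,0],[0,0.15,0,0,0,0,0],[-0.01,0.15,0,0,0,0,0],[-0.01,0.15,0,0,0,0,0],[-0.01,0.1,0,0,0,0,0],[-0.01,0.1,0,0,0,0,0]]'
```

```text
clock: 3.15
tcp_pos: [0.5115, -0.1415, 0.0505]
orientation: [0.0, 0.679, 0.734, 0.0]
force: [-0.0, 0.1, -0.2]
gripper_width: 0.0466
gripper_force: 0.0
```

```bash
python3 -m jog '[[-0.06,0,-0.12,0,0,0,0],[-0.016,0.2,0,0,0,0,0],[-0.016,0.2,0,0,0,0,0],[-0.016,0.2,0,0,0,0,0],[-0.016,0.2,0,0,0,0,0],[-0.016,0.2,0,0,0,0,0],[-0.016,0.2,0,0,0,0,0],[-0.016,0.2,0.043,0,0,0,0],[-0.016,0.2,0.043,0,0,0,0],[-0.016,0.2,0.043,0,0,0,0],[-0.016,0.2,0.043,0,0,0,0],[0,0,0,0,0,0,0]]'
python3 - <<'E'
from h import *
s=manip.state()
c,im,d=cam('wrist'); cv2.imwrite('pics/w2.png',im[:,:,::-1]);P=pts(c,d);y0=s['tcp_pos'][1]
z0=.030+.2126*(P[...,1]+.092)
m=(d>0)&(P[...,2]-z0>.02)&(P[...,2]-z0<.032)&(abs(P[...,0]-.505)<.05)&(P[...,1]>y0+.008)&(P[...,1]<y0+.06)
q=P[m];print(y0,len(q),cv2.minAreaRect((q[:,:2]*1000).astype(np.float32)))
m=(d>0)&(abs(P[...,0]-.5)<.04)
for y in (-.02,-.01,0,.01,.02):
    w=m&(abs(P[...,1]-y)<.003); print(y,np.median(P[w][:,2]) if w.any() else None)
E
```

```text
clock: 4.65
tcp_pos: [0.5059, -0.0912, 0.0517]
orientation: [-0.0, 0.679, 0.734, 0.0]
force: [0.2, 0.2, -0.4]
gripper_width: 0.0466
gripper_force: 0.0
-0.09122587242039162 11420 ((506.8130798339844, -69.432861328125), (95.06034851074219, 30.1838436126709), 3.929450750350952)
-0.02 0.04514435178052145
-0.01 0.047938224480809644
0 0.05103450336278077
0.01 0.05158509612181088
0.02 0.054035950994943
```

View pics/w2.png

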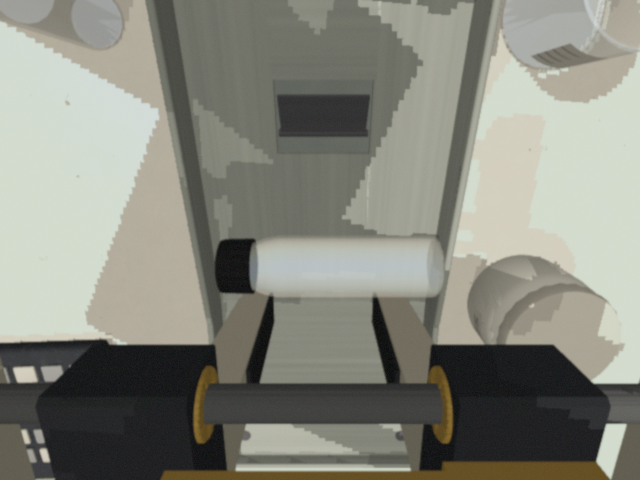

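The vial is on the slope, square to the fingers at (330,266) and clear of both side walls. The tongue pocket is at (323,115). I work out the tongue position and how far to push.

```bash
python3 - <<'E'
from h import *
c=viewer.calibration('wrist')
for v in (80,93,136,153):
    for z in (.0475,.0508,.0596): print(v,z,ray(c,323,v,z).round(4)[:2], end=' ')
    print()
for o in (.1075,.1045):  # distances; foot candidates
    pass
ex=np.array([-.0755,.9971])
for name,O in (('head-based',np.array([.4998,-.0297])),):
    for n,g,h in (('hinge',84,0),('edge',100,9),('nest',117,13.7)):
        a=np.radians(12); r=(-65+g*np.cos(a)-h*np.sin(a))/1e3; z=.03+(g*np.sin(a)+h*np.cos(a))/1e3
        X=np.r_[O+r*ex,z]; print(n,X.round(4),np.round(pix(c,X)))
E
```

```text
80 0.0475 [0.4979 0.0089] 80 0.0508 [0.498  0.0086] 80 0.0596 [0.498  0.0078] 
93 0.0475 [0.4983 0.0042] 93 0.0508 [0.4983 0.004 ] 93 0.0596 [0.4984 0.0035] 
136 0.0475 [ 0.4996 -0.0119] 136 0.0508 [ 0.4996 -0.0118] 136 0.0596 [ 0.4996 -0.0115] 
153 0.0475 [ 0.5001 -0.0186] 153 0.0508 [ 0.5001 -0.0184] 153 0.0596 [ 0.5001 -0.0177] 
hinge [ 0.4985 -0.0126  0.0475] [320. 137.]
edge [0.4975 0.0012 0.0596] [320. 100.]
nest [0.4963 0.0168 0.0677] [320.  48.]
```

```bash
python3 -m jog '[[-0.016,0.2,0.043,0,0,0,0],[-0.016,0.2,0.043,0,0,0,0],[-0.016,0.2,0.043,0,0,0,0],[-0.016,0.2,0.043,0,0,0,0],[-0.016,0.2,0.043,0,0,0,0],[-0.016,0.2,0.043,0,0,0,0],[-0.016,0.2,0.043,0,0,0,0],[-0.016,0.2,0.043,0,0,0,0],[-0.016,0.2,0.043,0,0,0,0],[-0.016,0.2,0.043,0,0,0,0],[-0.016,0.2,0.043,0,0,0,0]]'; python3 -m jog '[[-0.01,0.12,0.026,0,0,0,0],[-0.01,0.12,0.026,0,0,0,0],[-0.01,0.12,0.026,0,0,0,0],[-0.01,0.12,0.026,0,0,0,0],[-0.01,0.12,0.026,0,0,0,0],[-0.01,0.12,0.026,0,0,0,0],[-0.01,0.12,0.026,0,0,0,0],[-0.01,0.12,0.026,0,0,0,0],[-0.01,0.12,0.026,0,0,0,0],[-0.01,0.12,0.026,0,0,0,0],[0,0,0,0,0,0,0],[0,0,0,0,0,0,0]]'
```

```text
clock: 6.08
tcp_pos: [0.5018, -0.0367, 0.0638]
orientation: [0.0, 0.679, 0.734, -0.0]
force: [0.4, -1.4, 1.3]
gripper_width: 0.0465
gripper_force: 0.7
clock: 7.58
tcp_pos: [0.4991, -0.0067, 0.07]
orientation: [-0.0, 0.679, 0.734, -0.0]
force: [0.3, 0.3, -0.5]
gripper_width: 0.0465
gripper_force: 0.0
```

```bash
python3 -m jog '[[-0.005,0.06,0.013,0,0,0,0],[-0.005,0.06,0.013,0,0,0,0],[0,0,0,0,0,0,0]]'
python3 - <<'E'
from h import *
for n in ['side','wrist']:
    c,im,d=cam(n); np.savez(n+'3.npz',im=im,d=d,**c)
    cr=im[200:320,290:430] if n=='side' else im
    cv2.imwrite(f'pics/{n}3.png',cv2.resize(cr[:,:,::-1],None,fx=4 if n=='side' else 1,fy=4 if n=='side' else 1))
E
```

```text
clock: 7.95
tcp_pos: [0.4989, -0.0036, 0.0707]
orientation: [0.0, 0.679, 0.734, 0.0]
force: [0.5, -0.4, 1.1]
gripper_width: 0.0464
gripper_force: 0.1
```

View pics/wrist3.png

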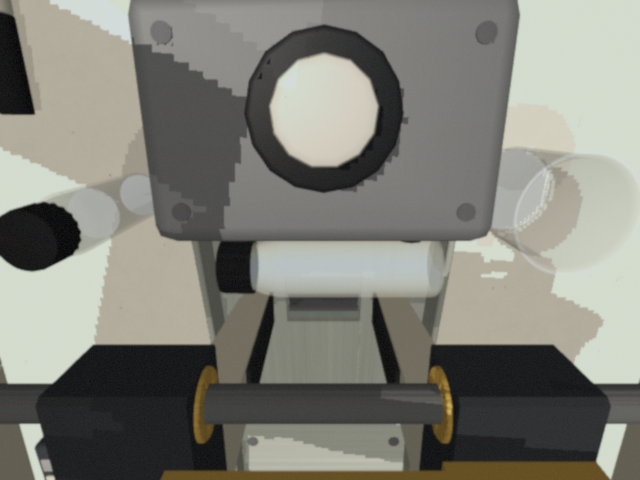

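The vial is near home at (330,268), and the button centre is at (324,110). I back off gently, then look to see whether the vial stays put and the tongue is up.

```bash
python3 -m jog '[[0.008,-0.1,0,0,0,0,0],[0.008,-0.1,0,0,0,0,0],[0.008,-0.1,0,0,0,0,0],[0.016,-0.2,0,0,0,0,0],[0.016,-0.2,0,0,0,0,0],[0.016,-0.3,0,0,0,0,0],[0,0,0,0,0,0,0],[0,0,0,0,0,0,0]]'
python3 - <<'E'
from h import *
c=dict(np.load('wrist3.npz')); 
hsv=cv2.cvtColor(c['im'],cv2.COLOR_RGB2HSV); m=np.zeros((480,640),np.uint8); m[30:190,250:400]=hsv[30:190,250:400,2]>165
k,l,s,ce=cv2.connectedComponentsWithStats(m); i=1+np.argmax(s[1:,4]); P=pts(c,c['d']); z=np.median(P[l==i][:,2])
print('button',s[i],ce[i],z,ray(c,*ce[i],z),P[l==i].mean(0))
c,im,d=cam('wrist'); P=pts(c,d); cv2.imwrite('pics/w4.png',cv2.resize(im[150:390,180:480,::-1],None,fx=2.5,fy=2.5))
m=(d>0)&(abs(P[...,0]-.498)<.05)&(P[...,1]>-.005)&(P[...,1]<.035)&(P[...,2]>.065)&(P[...,2]<.09)
q=P[m]; print(len(q),cv2.minAreaRect((q[:,:2]*1000).astype(np.float32)),np.percentile(q[:,2],98), 'nest top z',.0677+.0137)
t=q[q[:,2]>np.percentile(q[:,2],90)]; print('crest',t.mean(0), q[:,1].min())
E
```

```text
clock: 9.05
tcp_pos: [0.5006, -0.0288, 0.0706]
orientation: [-0.0, 0.679, 0.734, 0.0]
force: [-0.7, 0.6, 0.4]
gripper_width: 0.0467
gripper_force: 0.0
button [ 270   54  107  112 9219] [323.41577178 110.00216943] 0.1279406269320296 [0.49197426 0.08414468 0.12794063] [0.49198139 0.08400966 0.12821185]
14576 ((499.96466064453125, 17.456485748291016), (96.06095123291016, 35.0820198059082), 0.021906515583395958) 0.08123435685418104 nest top z 0.0814
crest [0.51072496 0.01594533 0.08097427] -0.00010036580317169838
```

View pics/w4.png

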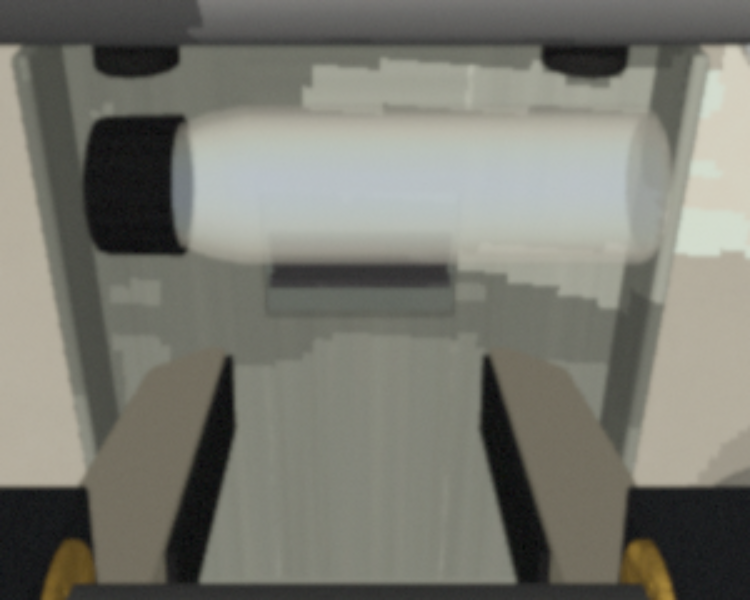

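```bash
cat > fit.py <<'E'
from h import *
from scipy.optimize import least_squares
def go():
    c,im,d=cam('wrist');P=pts(c,d); ex=np.array([-.0755,.9971]); O=np.array([.4998,-.0297])
    m=(d>0)&(abs(P[...,0]-.50)<.03)&(P[...,1]>-.004)&(P[...,1]<.035)
    q=P[m]; r=(q[:,:2]-O)@ex; g=(r+.065); a=np.radians(12); z=q[:,2]-.03
    gx=g*np.cos(a)+z*np.sin(a); gz=-g*np.sin(a)+z*np.cos(a); w=(gz>.016)&(gz<.03); 
    f=least_squares(lambda p:np.hypot(gx[w]-p[0],gz[w]-p[1])-.0137,[.115,.0137],loss='soft_l1',f_scale=.0005)
    print('gutter vial mm',f.x*1e3,w.sum(), 'rms',np.sqrt(np.mean(f.fun**2))*1e3,'clock',manip.state()['clock'])
    # floor plane check just downhill
    m=(d>0)&(abs(P[...,0]-.50)<.04)&(abs(P[...,1]+.012)<.004); print('floor z',np.median(P[m][:,2]))
go(); go()
E
python3 fit.py
```

```text
gutter vial mm [114.59655425  13.2542248 ] 8594 rms 0.6134807848722117 clock 9.15
floor z 0.10814265940917925
gutter vial mm [114.59932788  13.24638857] 8570 rms 0.6096468254800844 clock 9.2
floor z 0.10847245428411886
```

The vial is stationary with nothing pushing it, at gutter x of about 114.5 mm, which matches resting against the raised tongue (113). I go up and over the button (492, 84, 128 mm) with the fingers shut.

```bash
python3 -m jog '[[0,0,0.8,0,0,0,0],[0,0,0.8,0,0,0,0.3],[0,0,0.8,0,0,0,1],[0,0,0.8,0,0,0,1],[0,0,0.8,0,0,0,1],[0,0,0.8,0,0,0,1],[-0.07,0.9,0,0,0,0,1],[-0.07,0.9,0,0,0,0,1],[-0.07,0.9,0,0,0,0,1],[-0.07,0.9,0,0,0,0,1],[-0.06,0.92,0,0,0,0,1],[0,0,0,0,0,0,1]]'; python3 -m jog '[[0,0,-0.5,0,0,0,1],[0,0,-0.5,0,0,0,1],[0,0,-0.4,0,0,0,1],[0,0,-0.3,0,0,0,1],[0,0,-0.15,0,0,0,1],[0,0,0,0,0,0,1]]'
```

```text
clock: 10.7
tcp_pos: [0.4917, 0.0856, 0.1906]
orientation: [-0.0, 0.678, 0.735, -0.0]
force: [1.0, 0.4, -0.7]
gripper_width: 0.0001
gripper_force: 0.0
clock: 11.45
tcp_pos: [0.4921, 0.0842, 0.1442]
orientation: [-0.0, 0.679, 0.734, -0.0]
force: [0.2, 0.7, -0.8]
gripper_width: 0.0001
gripper_force: 0.0
```

```bash
python3 -m jog '[[0,0,-0.16,0,0,0,1],[0,0,-0.16,0,0,0,1],[0,0,-0.16,0,0,0,1],[0,0,0,0,0,0,1]]'; python3 -m jog '[[0,0,-0.08,0,0,0,1],[0,0,0,0,0,0,1]]';  python3 -m jog '[[0,0,-0.06,0,0,0,1],[0,0,0,0,0,0,1]]'
```

```text
clock: 11.95
tcp_pos: [0.4923, 0.0843, 0.1325]
orientation: [0.0, 0.679, 0.734, 0.0]
force: [-0.6, -0.2, 3.4]
gripper_width: 0.0004
gripper_force: 1.7
clock: 12.2
tcp_pos: [0.4923, 0.0843, 0.1306]
orientation: [0.0, 0.679, 0.734, 0.0]
force: [-0.6, -0.3, 4.1]
gripper_width: 0.0004
gripper_force: 2.3
clock: 12.45
tcp_pos: [0.4924, 0.0843, 0.1301]
orientation: [0.0, 0.679, 0.734, 0.0]
force: [-3.1, 0.3, 12.5]
gripper_width: 0.0004
gripper_force: 6.4
```

12.5 N and a stop at z = 0.130 mean the button has bottomed out. I hold briefly and retract.

```bash
python3 -m jog '[[0,0,-0.02,0,0,0,1],[0,0,0,0,0,0,1],[0,0,0,0,0,0,1],[0,0,0.2,0,0,0,1],[0,0,0.4,0,0,0,1],[0,0,0.8,0,0,0,1],[0,0,0.8,0,0,0,1],[0,-0.8,0.6,0,0,0,1],[0,-0.8,0.2,0,0,0,1],[0,-0.8,0,0,0,0,1],[0,-0.8,0,0,0,0,1],[0,-0.8,0,0,0,0,1]]'; python3 -m jog '[[0,-0.6,0,0,0,0,1],[0,0,0,0,0,0,1]]'
python3 - <<'E'
from h import *
c,im,d=cam('wrist');P=pts(c,d);cv2.imwrite('pics/w5.png',im[:,:,::-1])
m=(d>0)&(np.hypot(P[...,0]-.492,P[...,1]-.084)<.009);print('button z',np.median(P[m][:,2]))
E
```

```text
clock: 13.95
tcp_pos: [0.4918, -0.0163, 0.2033]
orientation: [-0.0, 0.679, 0.734, -0.0]
force: [0.1, 0.3, 0.6]
gripper_width: 0.0004
gripper_force: 0.0
clock: 14.2
tcp_pos: [0.4921, -0.0314, 0.2033]
orientation: [-0.0, 0.679, 0.734, -0.0]
force: [-0.4, -0.1, -0.5]
gripper_width: 0.0006
gripper_force: 0.0
button z 0.1280003024302485
```

View pics/w5.png

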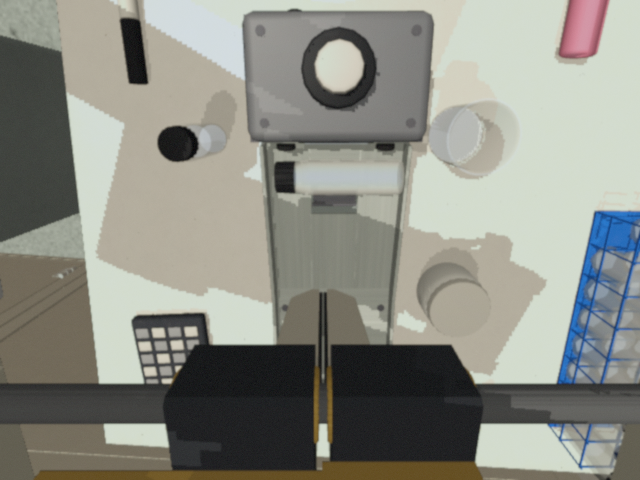

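```bash
python3 fit.py | grep gutter
```

```text
gutter vial mm [114.67563499  13.1957813 ] 2795 rms 0.6691694642921807 clock 14.3
gutter vial mm [114.65130728  13.18959322] 2828 rms 0.668193864789015 clock 14.35
```

The vial is still home at (340,177), the button is back up (z = 128 mm) and the bystanders are still standing. I hand the job in.

```bash
python3 -c "
from bench import workorder
print(workorder.finish_job())"
```

```text
the job is handed in; nothing more can be done
None
```

The job is handed in: the vial stayed home at gutter x ≈ 114.6 mm with nothing touching it, so the tongue is holding it (inferred, not seen directly); the read button was then pressed to its stop and came back up, and the bystanders were not touched.

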